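# Set the throttle to the third notch of the setting stand

## Robot

A 6-joint arm with a two-finger parallel gripper is mounted at the origin on a cart in front of the work surface, level with it; the furniture and walls round the work are solid. World frame = base frame: x ahead of the robot, y to its left, z up, the work surface at z = 0. Lengths are in mm, angles in rad, forces in N, time in s.
With the tool pointing down it reaches from about 325 to 900 mm from the base axis. Payload 6.1 kg.
Tool frame: the origin (TCP) lies at the very end of the fingers, on their centre line; the grasp point (between the pads) lies 19 mm behind it; z points along the fingers, x is the direction in which the jaws open and shut, and the axes are right-handed (so a half turn about z gives the same grasp; the last joint's range is limited). The gripper opens to 87 mm and grips with 3 to 60 N. Pads are 19 mm wide; open, the fingers measure 117 mm over their backs; the gripper's body (75 mm by 190 mm) begins 51 mm behind the grasp point.
Start: joints at [-0.126, 0.22, 1.526, -0, 1.395, -0.126], TCP at [624.993, -0.003, 222.538] pointing down, gripper open.
Joint ranges: [-2.98, 2.98], [-0.91, 2.08], [0.09, 2.57], [-1.24, 4.39], [0.2, 2.65], [-2.68, 2.68]. Speed limits (rad/s): [2.57, 2.57, 3.01, 3.14, 3.14, 3.14].

## Interface

Orientations are given as a 3x3 rotation matrix whose columns are the frame's x, y, z axes.
In Python, from station import * gives the robot as it stands.
- The arm moves only by the tool play_rows, never from a script. Its argument "steps" is a list of rows, each a list of 3 entries, a list of its own where there are three numbers: the shift along the tool's x, y, z in m, then the turn about the tool's z in rad, then the finger opening in m, from 0 to 0.087. A call has exactly 10 rows; each row is the pose to reach, as a shift and turn from the pose commanded when the call began, along the tool's axes at that moment; what a row does not reach only later rows make up. A row lasts 1/12 s, in which the tool goes at most 41.7 mm and 7.16 degrees, less where a joint would pass 70% of its speed; a pose out of reach is approached as far as the arm can. A call with a gripper value outside its range is refused whole. The fingers move at their own pace and stop on an object; "newtons" is the grip in N (left out, the last holds). Time passes only in rows, so rows that repeat a pose let the fingers close, or fill a call up. It gives the time, the measured TCP pose, the force and the opening at its end, in the units of the state.
- read_state(): the state, without advancing time (a new reading comes with each control period).
- read_camera(name): name is "scene" or "side" or "wrist"; returns the picture (384x512x3 uint8, red, green, blue); there is no depth.
- get_calibration(name): a dict with "fx", "fy", "cx", "cy" (pixels), "T" (4x4, takes a point from camera to world coordinates); the wrist camera has in their place "tool_from_camera" (4x4, takes a point from camera to tool coordinates, whose origin is the TCP and whose axes are the tool frame's). Camera axes: x right, y down, z forward; pixel columns grow to the right and rows downward; lengths in mm; the calibration is good to about 2 mm. A picture is of the moment at which its call begins: read the wrist's pose just before it. get_calibration takes no time and is no camera call.
- close_job(): hands the job in, once; it reports no verdict.
The state is a dict: "time_s": time; "joints": joint angles; "joint_velocities": joint speeds; "effort": joint torques, N m; "position": TCP position; "eef_rot": TCP orientation; "force": force on the tool from outside, world axes, zero at the start; "ft_torque": the same for the moment, N m; "finger_gap": opening from 0.0 (shut) to 1.0 (fully open).
Only numpy, scipy, OpenCV 4.12 (cv2) and the standard library are available. Lean on these libraries where they do the work, as an engineer would, in place of code of your own. Each camera call takes 0.05 s, during which the arm holds its last target.

## Task

The throttle body on the setting stand is worked by the notched hand lever with the red grip, which now stands somewhere in its smooth idle range before the first notch. With the tips of the closed fingers push the red grip towards the throttle body, counting the clicks, and leave the lever resting in the third notch without ever running past it. Do not take hold of the grip, do not push the throttle body or its link rod directly, and leave the parts lying about where they are.

Things in the scene. Friction and masses are not known exactly. Their poses are not given: they have to be found in the camera images.
- stand: fixed steel setting stand: plate 285 x 236 x 12 mm with the clamped throttle body, notched quadrant and lever. Origin under the plate's centre, z up, x from the throttle body towards the lever end (roughly towards the robot), y to the linkage side. The lever's pivot axis runs along stand y through stand point (105, 88, 64) mm. The grip is pushed along stand -x
- quadrant_lever (a joint): hand lever angle in rad, growing as the grip nears the throttle body. 0: closed stop, leaning 0.37 rad towards stand +x; upright at 0.37; end stop 0.80. Idle range 0 to 0.12 moves freely and stays where left. Then a sprung ball rides over pins at 0.20, 0.35, 0.50, 0.65, 0.80. Notches 1 to 4: 0.275, 0.425, 0.575 (third, wanted), 0.725
- grip_centre (a point): centre of the red grip, 105 mm from the pivot axis along the lever. The grip measures 19 mm (through, along stand x when upright) x 30 mm (along stand y) x 34 mm (along the lever), edges rounded. Below it, 22 mm from this point along the lever, begins the dark plunger housing. One notch is about 16 mm of travel here
- grip_outer: half of the red grip facing away from the throttle body, the face to push. Origin at the grip's centre, z along the lever, x out of this face, 9.5 mm off. Pushing takes about 1 N in the idle range and up to about 7 N at the start of each click, less towards the pin; past a pin the lever snaps ahead of the finger into the next notch; let go well before, it falls back
- grip_inner: half of the red grip facing the throttle body. Origin at the grip's centre, its face 9.5 mm off along its -x. Force on both halves at once counts as taking hold
- throttle_primary (a joint): opening angle of the throttle shaft in rad, driven by the lever through the link rod: 0 closed, about 0.21, 0.32, 0.43 and 0.53 in notches 1 to 4
- throttle: aluminium throttle body, 175 x 208 x 127 mm, clamped on the plate; origin under its centre, 45 mm from the stand's origin towards stand -x, 26 mm up; its highest point is 153 mm above the bench. Not to be pushed
- throttle_rod: thin steel link rod, 111 mm between its brass eyes, about 100 mm above the bench, from a stud on the lever (36 mm above the pivot, origin) to the throttle shaft's arm. Not to be pushed
- screwdriver: loose screwdriver with a wooden handle, 128 x 33 x 24 mm, lying on the stand's plate beside the lever; leave it alone. Origin under its centre
- green_lever: loose small green lever with a pin, 35 x 32 x 14 mm, lying on the stand's plate; leave it alone. Origin under its centre
- vacuum_capsule: loose beige vacuum capsule with a stem, 61 x 61 x 49 mm, on the bench to the left; leave it alone. Origin under its centre
- lever_long: loose dark steel lever, 61 x 86 x 16 mm, on the bench to the right; leave it alone. Origin under its centre
- filter_cup: loose clear plastic filter cup, 46 x 47 x 32 mm, on the bench to the right; leave it alone. Origin under its centre
- dropper: loose teal dropper bottle, 34 x 34 x 91 mm, standing on the bench; leave it alone. Origin under its centre

How it is judged (in metres and radians):
At the end, for the whole second after the job is handed in: The lever rests in the third notch (0.575 rad, within 0.035 rad), still, with the throttle shaft opened to 0.43 rad within 0.04 rad (value of joint quadrant_lever between 0.54 and 0.61 rad and value of joint throttle_primary between 0.39 and 0.47 rad and velocity of joint quadrant_lever between -0.05 and 0.05 rad/s); the robot touches nothing.
It fails at once if the lever runs past the third notch, over the fourth pin (beyond 0.66 rad) (value of joint quadrant_lever above 0.66 rad).
It fails at once if the grip is taken hold of (more than 1.5 N on both of its halves at once) (contact force between the fingers and grip_outer above 1.5 N and contact force between the fingers and grip_inner above 1.5 N).
It fails at once if the throttle body or its link rod is pushed directly (more than 2 N) (contact force between any of the fingers, the arm and throttle above 2 N or contact force between any of the fingers, the arm and throttle_rod above 2 N).
It fails at once if a part lying about is lifted or moved by more than 20 mm (distance of any of screwdriver, green_lever, vacuum_capsule, lever_long, filter_cup, dropper from where it was at the start of the episode above 0.02 m).
It also fails if it takes over 42 s, if anything falls off the work surface, if the arm or the gripper's body presses on something with over 40 N, if the wrist force passes 120 N, or if a joint passes its speed limit or range.

## Working session

There is one attempt and no reset: what is moved stays moved. The work goes in short steps, Python scripts to look and compute and a tool call to move; the robot and the scene stay as the last step left them, time stands still between calls to the robot, and variables do not carry over. Pictures are saved under pics/ and viewed, and the job is handed in when it is done.

Besides the shell and the picture viewer there is one more tool, called after ">>>" as name(argument=value, ...) on one line, values as JSON. play_rows: Moves the arm, as the interface text tells. Its arguments: {"type":"object","properties":{"steps":{"type":"array"},"newtons":{"type":"number"}},"required":["steps"]}

```bash
mkdir -p pics; cat > h.py <<'E'
import numpy as np, cv2, json
from station import *
def save(name,fn,crop=None,s=1):
    im=read_camera(name)[:,:,::-1]
    cv2.imwrite('pics/raw_'+fn,im)
    if crop: im=im[crop[1]:crop[3],crop[0]:crop[2]]
    if s!=1: im=cv2.resize(im,None,fx=s,fy=s,interpolation=cv2.INTER_CUBIC)
    cv2.imwrite('pics/'+fn,im)
E
python3 - <<'E'
from h import *
s=read_state(); print(s)
for c in ["scene","side","wrist"]:
    print(c,get_calibration(c))
    save(c,c+'0.png',s=1.5)
print(read_state()['time_s'])
E
```

```text
{'time_s': 0.0, 'joints': array([-1.26098537e-01,  2.21231845e-01,  1.52760376e+00,  9.53705201e-06,
        1.39469988e+00, -1.26154521e-01]), 'joint_velocities': array([-0.00071605, -0.00056765,  0.00095236,  0.00066937, -0.00015802,
        0.00042802]), 'effort': array([-1.67445501e-05, -4.94609964e+01, -3.87383544e+01,  6.99962187e-02,
        5.70271199e-02, -1.42064664e-04]), 'position': array([6.24382100e+02, 7.86618237e-02, 2.21437608e+02]), 'eef_rot': array([[ 9.99998143e-01,  5.40597720e-05, -1.92621930e-03],
       [ 5.45484643e-05, -9.99999966e-01,  2.53653792e-04],
       [-1.92620553e-03, -2.53758394e-04, -9.99998113e-01]]), 'force': array([0.51625025, 0.51338206, 0.28017419]), 'ft_torque': array([-0.09106485, -0.03166818, -0.01239154]), 'finger_gap': 0.9997617282014487}
scene {'fx': 391.4204614773705, 'fy': 391.4204614773705, 'cx': 254.02001282680413, 'cy': 191.0783445151763, 'T': array([[ 7.78241342e-01, -2.58125886e-01,  5.72460863e-01,
        -2.37276645e+01],
       [-6.27839735e-01, -3.38062106e-01,  7.01092918e-01,
        -7.70275062e+02],
       [ 1.25570943e
[... 381 characters left out ...]
960e-01, -5.78425878e-01,
         7.53815098e+02],
       [ 1.35332645e-02, -6.26777937e-01, -7.79080399e-01,
         1.23461723e+03],
       [ 0.00000000e+00,  0.00000000e+00,  0.00000000e+00,
         1.00000000e+00]])}
wrist {'fx': 290.96922286745513, 'fy': 290.96922286745513, 'cx': 262.4789259097095, 'cy': 189.27333646784376, 'tool_from_camera': array([[ 9.99999174e-01,  2.50738369e-04,  1.26066829e-03,
        -1.01303964e-01],
       [-5.81601982e-04,  9.62908402e-01,  2.69827855e-01,
        -7.34164381e+01],
       [-1.14625189e-03, -2.69828366e-01,  9.62907752e-01,
        -1.61734912e+02],
       [ 0.00000000e+00,  0.00000000e+00,  0.00000000e+00,
         1.00000000e+00]])}
0.15
```

View pics/scene0.png

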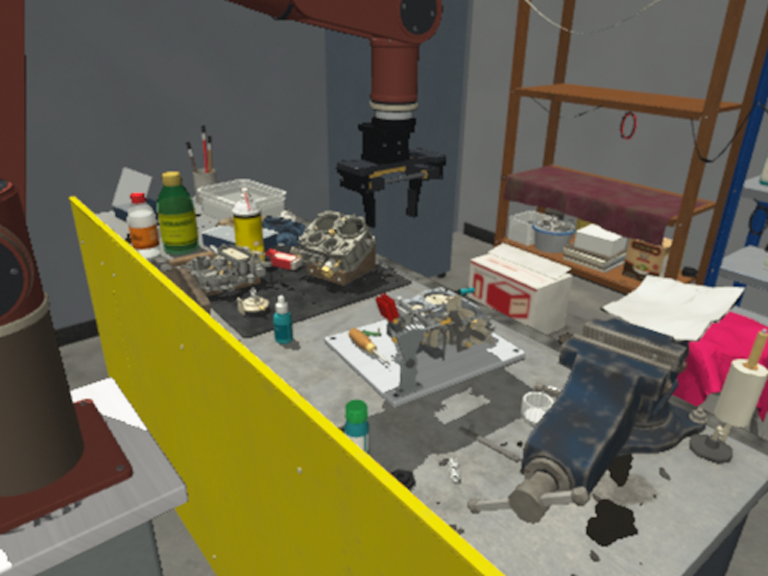

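View pics/side0.png

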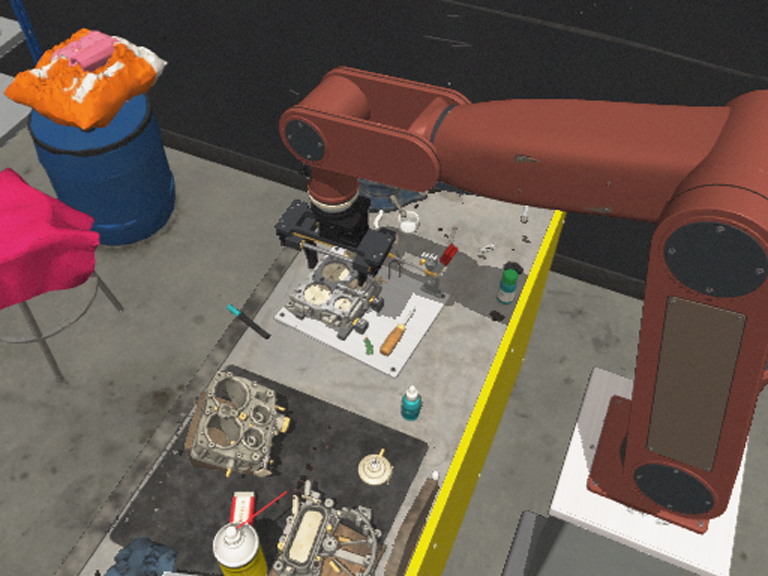

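View pics/wrist0.png

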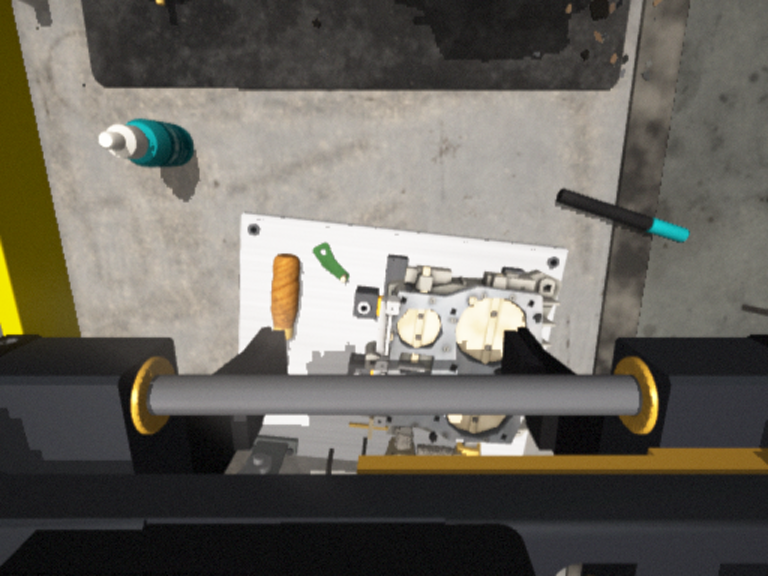

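Scene view: the red grip is near (257,205) in raw pixels. Side view: near (299,169). I'll enlarge both.

```bash
python3 - <<'E'
import cv2
for n,c in (("scene",(210,180,360,275)),("side",(170,140,320,260))):
    im=cv2.imread(f'pics/raw_{n}0.png')[c[1]:c[3],c[0]:c[2]]
    cv2.imwrite(f'pics/{n}0z.png',cv2.resize(im,None,fx=5,fy=5,interpolation=cv2.INTER_CUBIC))
E
```

```text
(no output)
```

View pics/scene0z.png

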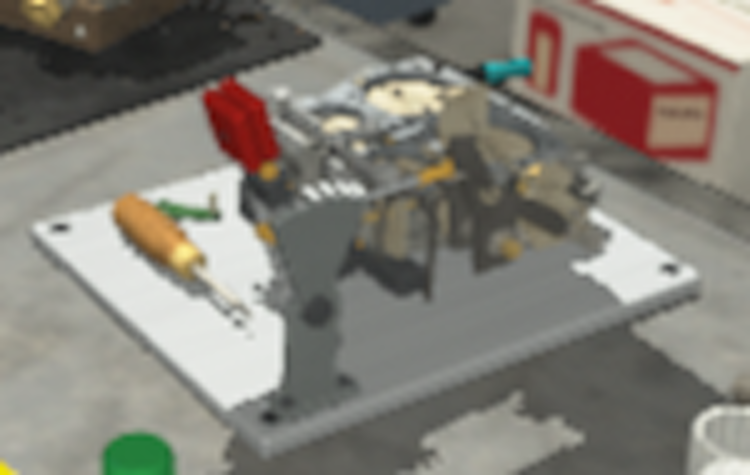

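View pics/side0z.png

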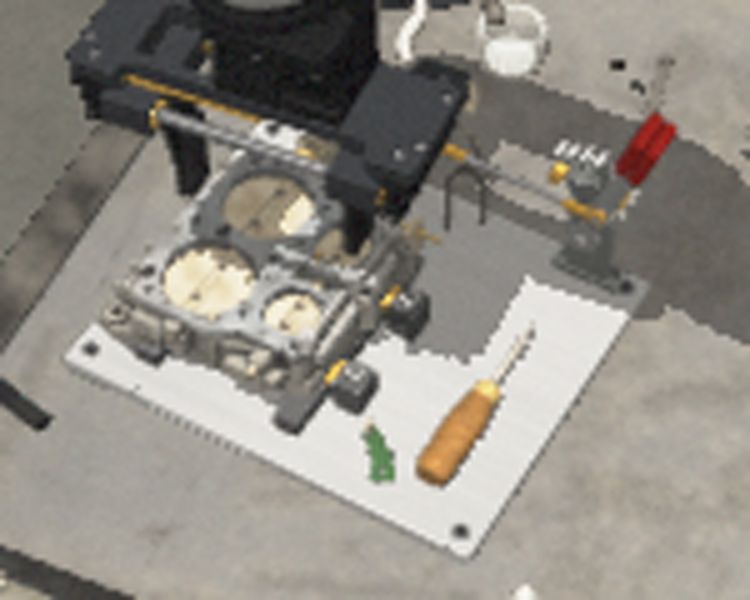

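```bash
cat > fit.py <<'E'
from h import *
from scipy.optimize import least_squares
C={c:get_calibration(c) for c in ("scene","side","wrist")}
def proj(c,P,T=None):
    k=C[c]; T=k['T'] if T is None else T
    q=np.linalg.inv(T)@np.r_[P,1]
    return np.array([k['fx']*q[0]/q[2]+k['cx'],k['fy']*q[1]/q[2]+k['cy']])
def stand(p,P):
    c,s=np.cos(p[2]),np.sin(p[2]); return np.array([p[0]+c*P[0]-s*P[1],p[1]+s*P[0]+c*P[1],P[2]])
def grip(a,off=(0,0,0)):
    b=0.37-a # lean to +x
    u=np.array([np.sin(b),0,np.cos(b)]);n=np.array([np.cos(b),0,-np.sin(b)])
    return np.array([105,88,64.])+u*(105+off[2])+n*off[0]+np.array([0,off[1],0])
E
python3 - <<'E'
from fit import *
s=read_state()
Tt=np.eye(4);Tt[:3,:3]=s['eef_rot'];Tt[:3,3]=s['position'];Tw=Tt@C['wrist']['tool_from_camera']
obs=[('side',(142.5,-118,12),(264.6,250)),('side',(-142.5,-118,12),(183.4,211.4)),('side',(142.5,118,12),(299,196)),
('scene',(142.5,118,12),(262.4,268)),('scene',(142.5,-118,12),(216.6,226)),('scene',(-142.5,118,12),(350,236.6)),
('wrist',(142.5,-118,12),(161.3,142)),('wrist',(-142.5,-118,12),(378,165.3))]
def r(p): return np.concatenate([proj(c,stand(p,np.array(P,float)),Tw if c=='wrist' else None)-o for c,P,o in obs])
f=least_squares(r,[650,0,3.1],x_scale=[10,10,.1]);print(f.x,r(f.x).reshape(-1,2).round(1))
g=[('scene',(258,205)),('side',(299.6,170))]
h=least_squares(lambda P:np.concatenate([proj(c,P)-o for c,o in g]),[500,-80,150]);print('grip',h.x,h.fun)
for a in (0,.06,.12): print(a,stand(f.x,grip(a)),[proj(c,stand(f.x,grip(a))) for c in('scene','side')])
E
```

```text
[ 621.83492318 -101.98503852    3.03429122] [[-1.7  1.2]
 [-2.  -0.2]
 [ 0.4 -0. ]
 [ 0.2  0.2]
 [-1.2 -1.3]
 [ 0.5 -2.1]
 [-2.7  0.8]
 [ 1.3  1.3]]
grip [ 471.80850387 -176.39619155  164.01073603] [-0.47338183  0.29636383 -0.4271294  -0.58297785]
0 [ 470.26314379 -174.16750202  161.89437129] [array([256.33883987, 205.97215488]), array([299.34483167, 170.60144876])]
0.06 [ 476.16745357 -174.80348562  163.99502484] [array([258.58476355, 204.49781557]), array([297.55682933, 169.33073359])]
0.12 [ 482.18637793 -175.45181494  165.73580428] [array([260.859918 , 203.1617946]), array([295.72346784, 168.12854058])]
```

```bash
python3 - <<'E'
from fit import *
# wall top edge as line x=X,z=Z : point-line distances in both views
L={'scene':[(70/1.5,197/1.5),(505/1.5,574/1.5)],'side':[(562/1.5,212/1.5),(432/1.5,560/1.5)]}
def res(p):
    out=[]
    for c,(a,b) in L.items():
        a=np.array(a);b=np.array(b);n=np.array([-(b-a)[1],(b-a)[0]]);n/=np.linalg.norm(n)
        for y in (-100,100): out.append(n@(proj(c,np.array([p[0],y,p[1]]))-a))
    return out
f=least_squares(res,[330,50]);print(f.x,f.fun)
p=[621.83,-101.99,3.0343]
for X in (190,165.2): print(X,stand(p,np.array([X,88,160.])))
print('tool->', read_state()['position'])
E
```

```text
[300.41691118  96.42108266] [ 0.26026726 -0.30054109 -0.64703715  0.59622252]
190 [ 423.49891526 -169.13745584  160.        ]
165.2 [ 448.1563069  -171.79321142  160.        ]
tool-> [6.24525118e+02 5.69743318e-02 2.21673784e+02]
```

>>> play_rows(steps=[[[-0.02, 0.017, 0], 0.1, 0.0], [[-0.05, 0.042, 0], 0.2, 0.0], [[-0.08, 0.067, 0], 0.3, 0.0], [[-0.11, 0.092, 0], 0.4, 0.0], [[-0.14, 0.118, 0], 0.5, 0.0], [[-0.17, 0.143, 0], 0.6, 0.0], [[-0.19, 0.16, 0], 0.7, 0.0], [[-0.201, 0.169, 0], 0.8, 0.0], [[-0.201, 0.169, 0], 0.84, 0.0], [[-0.201, 0.169, 0], 0.84, 0.0]], newtons=20)

```text
time_s: 0.98
position: [423.2, -169.7, 222.5]
eef_rot: [[0.665, -0.747, 0.0], [-0.747, -0.665, -0.0], [0.0, -0.0, -1.0]]
force: [-0.1, -0.7, 0.8]
finger_gap: 0.324
```

>>> play_rows(steps=[[[0, 0, 0], 0.1, 0.0], [[0, 0, 0], 0.2, 0.0], [[0, 0, 0], 0.3, 0.0], [[0, 0, 0], 0.4, 0.0], [[0, 0, 0.01], 0.5, 0.0], [[0, 0, 0.02], 0.6, 0.0], [[0, 0, 0.035], 0.7, 0.0], [[0, 0, 0.05], 0.8, 0.0], [[0, 0, 0.06], 0.838, 0.0], [[0, 0, 0.062], 0.838, 0.0]])

```text
time_s: 1.82
position: [423.0, -167.8, 158.2]
eef_rot: [[-0.106, -0.994, -0.003], [-0.994, 0.106, 0.002], [-0.002, 0.004, -1.0]]
force: [-0.1, -0.2, -0.6]
finger_gap: 0.006
```

```bash
python3 - <<'E'
from fit import *
s=read_state();print(s['position'],s['eef_rot'],s['force'],s['finger_gap'],s['joints'])
save('scene','sc1.png',(210,150,330,270),5);save('wrist','wr1.png',s=1.5);save('side','sd1.png',(220,100,340,220),5)
E
```

```text
[ 422.97112285 -167.76109431  158.22703259] [[-0.10590463 -0.99437043 -0.00341356]
 [-0.99437459  0.10589747  0.00221307]
 [-0.00183913  0.00362873 -0.99999172]] [-0.0858635  -0.23556433 -0.56050898] 0.0055945516424442555 [-5.51276527e-01 -1.35442361e-01  2.01833879e+00  1.02087152e-04
  1.26276325e+00  1.12558910e+00]
```

View pics/sc1.png

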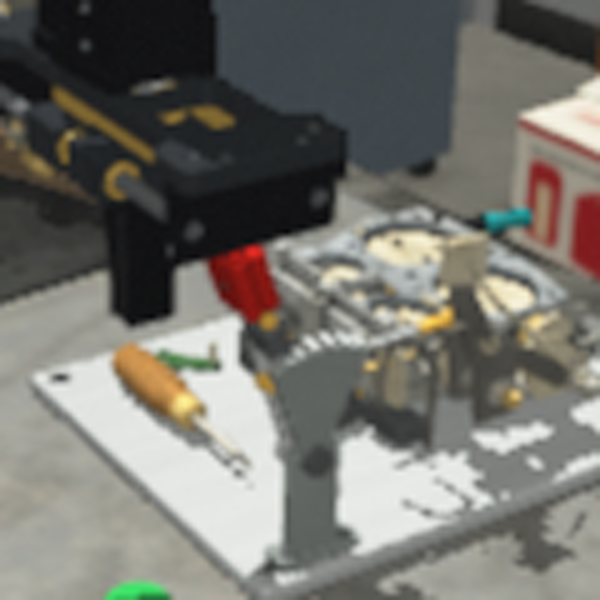

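View pics/wr1.png

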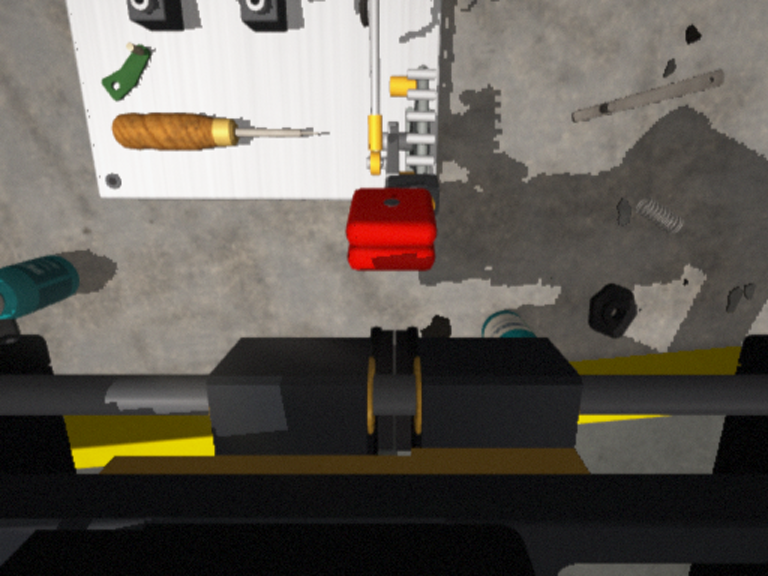

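View pics/sd1.png

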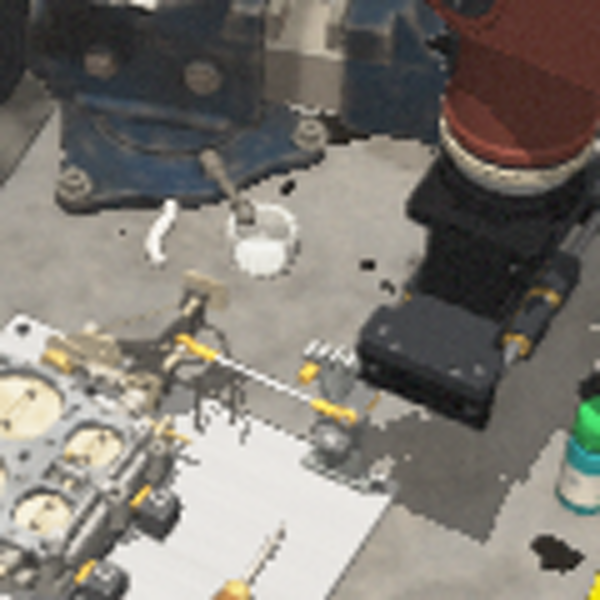

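```bash
cat > ang.py <<'E'
from fit import *
from scipy.ndimage import label
p=[621.83,-101.99,3.0343]
def est(fn):
    s=read_state()
    Tt=np.eye(4);Tt[:3,:3]=s['eef_rot'];Tt[:3,3]=s['position'];Tw=Tt@C['wrist']['tool_from_camera']
    save('wrist',fn,(150,20,370,245),3)
    im=cv2.imread('pics/raw_'+fn).astype(int)
    m=(im[:,:,2]>110)&(im[:,:,1]<50)&(im[:,:,0]<50)
    l,n=label(m)
    if n:
        k=1+np.argmax([np.sum(l==i+1) for i in range(n)]);ys,xs=np.where(l==k)
        top=ys.min();cx=(xs.min()+xs.max())/2
        A=np.arange(-.1,.9,.002)
        f=lambda a: min(proj('wrist',stand(p,grip(a,(ox,0,17))),Tw)[1] for ox in(-9.5,))
        R=np.array([f(a) for a in A]); a=A[np.argmin(abs(R-top))]
        print('red rows',ys.min(),ys.max(),'cols',xs.min(),xs.max(),'pred col',proj('wrist',stand(p,grip(a)),Tw)[0].round(1),'angle est',a.round(3))
    c,si=np.cos(p[2]),np.sin(p[2]); d=s['position']-np.array([p[0],p[1],0])
    print('t',s['time_s'],'TCP stand',(c*d[0]+si*d[1]).round(1),(-si*d[0]+c*d[1]).round(1),d[2].round(1),'F',s['force'].round(1),'rot z',s['eef_rot'][:,2].round(4))
E
python3 -c "
from ang import *
est('w2.png')"
```

```text
red rows 129 180 cols 230 288 pred col 262.7 angle est 0.13
t 1.9667 TCP stand 189.2 87.6 160.8 F [-0.7 -0.3  1. ] rot z [-0.e+00  1.e-04 -1.e+00]
```

View pics/w2.png

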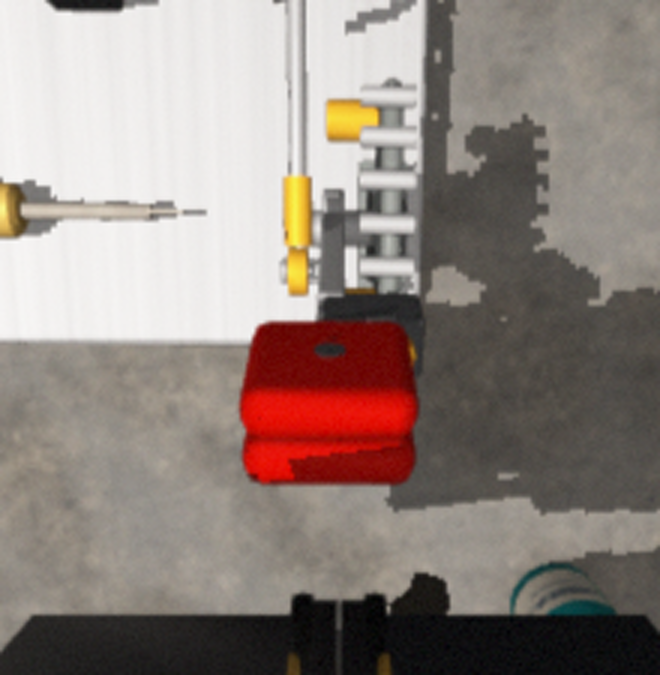

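```bash
python3 - <<'E'
s=open('ang.py').read()
s=s.replace("grip(a,(ox,0,17))),Tw)[1] for ox in(-9.5,))","grip(a,(-9.5,0,oz))),Tw)[1] for oz in(-16,16))")
s=s.replace("print('red rows'","g=np.array([proj('wrist',stand(p,grip(q,(9,0,16.5))),Tw)[1] for q in A]);print('by bottom',A[np.argmin(abs(g-ys.max()))].round(3));print('red rows'")
open('ang.py','w').write(s)
E
python3 -c "
from ang import *
est('w3.png')"
```

```text
by bottom 0.058
red rows 130 180 cols 230 287 pred col 262.2 angle est 0.01
t 2.0167 TCP stand 189.0 87.8 161.2 F [-0.2 -0.3 -0.2] rot z [ 8.e-04 -4.e-04 -1.e+00]
```

```bash
python3 - <<'E'
from fit import *
for zt in (160,162):
  for a in (0.03,.12,.2,.275,.35,.425,.5,.54,.575,.61,.65):
    best=-1e9
    for r in (3,):
      # rounded rect: support sampling
      for sz in np.linspace(-17,17,200):
        for th in np.linspace(0,np.pi/2,10):
            for sg in (1,):
                z=min(max(sz,-14),14)
                off=(6.5+3*np.cos(th),0,z+ (3*np.sin(th) if abs(z)==14 else 0)*np.sign(z)) if abs(z)==14 else (9.5,0,z)
                P=grip(a,off)
                if P[2]>=zt: best=max(best,P[0])
    print(zt,a,'TCP stand x',round(best+9.5,1))
E
```

```text
160 0.03 TCP stand x 163.3
160 0.12 TCP stand x 153.2
160 0.2 TCP stand x 144.0
160 0.275 TCP stand x 135.2
160 0.35 TCP stand x 126.4
160 0.425 TCP stand x 118.7
160 0.5 TCP stand x 111.5
160 0.54 TCP stand x 107.6
160 0.575 TCP stand x 104.2
160 0.61 TCP stand x 100.8
160 0.65 TCP stand x 96.8
162 0.03 TCP stand x 163.3
162 0.12 TCP stand x 153.2
162 0.2 TCP stand x 144.0
162 0.275 TCP stand x 135.2
162 0.35 TCP stand x 126.4
162 0.425 TCP stand x 118.6
162 0.5 TCP stand x 111.2
162 0.54 TCP stand x 107.3
162 0.575 TCP stand x 103.8
162 0.61 TCP stand x 100.3
162 0.65 TCP stand x 96.2
```

>>> play_rows(steps=[[[0, -0.004, 0], 0, 0.0], [[-0.002, -0.009, 0], 0, 0.0], [[-0.002, -0.014, 0], 0, 0.0], [[-0.002, -0.018, 0], 0, 0.0], [[-0.002, -0.022, 0], 0, 0.0], [[-0.002, -0.025, 0], 0, 0.0], [[-0.002, -0.028, 0], 0, 0.0], [[-0.002, -0.031, 0], 0, 0.0], [[-0.002, -0.034, 0], 0, 0.0], [[-0.002, -0.034, 0], 0, 0.0]])

```text
time_s: 2.9
position: [458.4, -170.7, 160.5]
eef_rot: [[-0.107, -0.994, 0.0], [-0.994, 0.107, 0.0], [-0.0, -0.0, -1.0]]
force: [-0.6, -0.7, -0.3]
finger_gap: 0.006
```

```bash
python3 -c "
from ang import *
est('w4.png')"
```

```text
by bottom 0.214
red rows 200 213 cols 237 290 pred col 265.2 angle est -0.1
t 2.9 TCP stand 155.1 85.8 160.5 F [-0.6 -0.7 -0.3] rot z [ 1.e-04  1.e-04 -1.e+00]
```

View pics/w4.png

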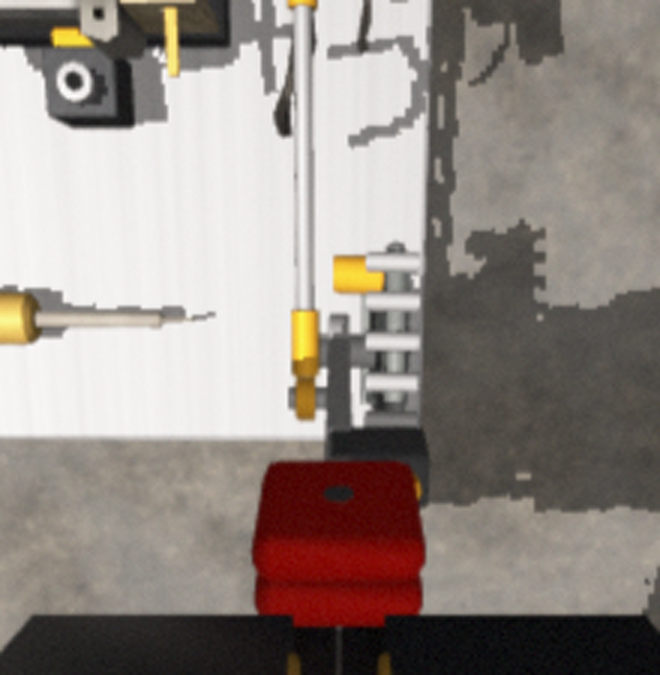

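>>> play_rows(steps=[[[0, -0.001, 0], 0, 0.0], [[0, -0.002, 0], 0, 0.0], [[0, -0.003, 0], 0, 0.0], [[0, -0.004, 0], 0, 0.0], [[0, -0.005, 0], 0, 0.0], [[0, -0.006, 0], 0, 0.0], [[0, -0.007, 0], 0, 0.0], [[0, -0.008, 0], 0, 0.0], [[0, -0.009, 0], 0, 0.0], [[0, -0.009, 0], 0, 0.0]])

```text
time_s: 3.78
position: [467.6, -171.7, 160.6]
eef_rot: [[-0.107, -0.994, 0.001], [-0.994, 0.107, -0.0], [0.0, -0.001, -1.0]]
force: [-0.2, -0.7, -0.8]
finger_gap: 0.007
```

```bash
sed -i 's/m=(im.*/m=(im[:,:,2]>50)\&(im[:,:,1]<.3*im[:,:,2])\&(im[:,:,0]<.3*im[:,:,2]);m[:,:200]=0;m[:,330:]=0/' ang.py; python3 -c "
from ang import *
est('w5.png')"
```

```text
by bottom 0.212
red rows 178 230 cols 234 291 pred col 265.5 angle est 0.182
t 3.7833 TCP stand 145.9 85.8 160.6 F [-0.2 -0.7 -0.8] rot z [ 1.2e-03 -2.0e-04 -1.0e+00]
```

View pics/w5.png

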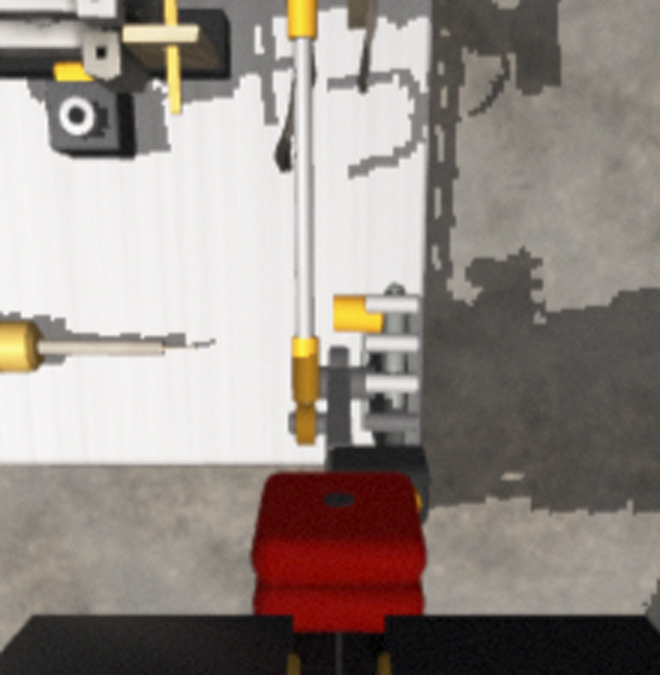

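>>> play_rows(steps=[[[0, -0.0005, 0], 0, 0.0], [[0, -0.001, 0], 0, 0.0], [[0, -0.0015, 0], 0, 0.0], [[0, -0.002, 0], 0, 0.0], [[0, -0.0025, 0], 0, 0.0], [[0, -0.003, 0], 0, 0.0], [[0, -0.0035, 0], 0, 0.0], [[0, -0.004, 0], 0, 0.0], [[0, -0.004, 0], 0, 0.0], [[0, -0.004, 0], 0, 0.0]])

```text
time_s: 4.67
position: [471.0, -172.0, 160.5]
eef_rot: [[-0.107, -0.994, -0.0], [-0.994, 0.107, -0.0], [0.0, 0.0, -1.0]]
force: [0.6, -0.2, 0.2]
finger_gap: 0.006
```

```bash
python3 -c "
from ang import *
est('w6.png')"
```

```text
by bottom 0.274
red rows 174 224 cols 234 291 pred col 265.5 angle est 0.248
t 4.6667 TCP stand 142.5 85.8 160.5 F [ 0.6 -0.2  0.2] rot z [-0. -0. -1.]
```

View pics/w6.png

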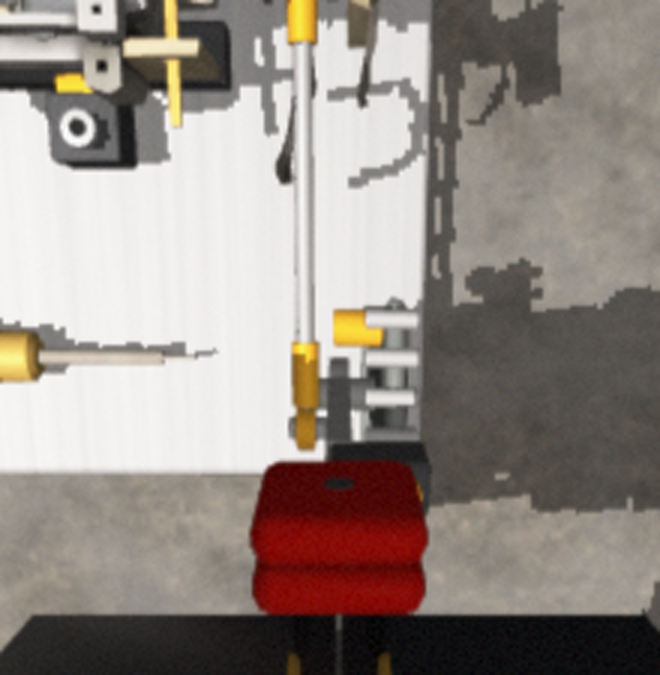

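Click 1: the lever has snapped ahead of the finger, and the estimate is 0.27.

>>> play_rows(steps=[[[0, -0.002, 0], 0, 0.0], [[0, -0.004, 0], 0, 0.0], [[0, -0.006, 0], 0, 0.0], [[0, -0.007, 0], 0, 0.0], [[0, -0.008, 0], 0, 0.0], [[0, -0.009, 0], 0, 0.0], [[0, -0.01, 0], 0, 0.0], [[0, -0.011, 0], 0, 0.0], [[0, -0.012, 0], 0, 0.0], [[0, -0.0125, 0], 0, 0.0]])

```text
time_s: 5.55
position: [483.5, -173.4, 160.6]
eef_rot: [[-0.107, -0.994, 0.0], [-0.994, 0.107, -0.0], [0.0, -0.0, -1.0]]
force: [-0.2, -0.3, 0.4]
finger_gap: 0.005
```

```bash
python3 -c "
from ang import *
est('w7.png')"
```

```text
by bottom 0.346
red rows 184 232 cols 234 291 pred col 265.5 angle est 0.32
t 5.55 TCP stand 129.9 85.8 160.6 F [-0.2 -0.3  0.4] rot z [ 3.e-04 -1.e-04 -1.e+00]
```

>>> play_rows(steps=[[[0, -0.0005, 0], 0, 0.0], [[0, -0.001, 0], 0, 0.0], [[0, -0.0015, 0], 0, 0.0], [[0, -0.002, 0], 0, 0.0], [[0, -0.0025, 0], 0, 0.0], [[0, -0.003, 0], 0, 0.0], [[0, -0.0035, 0], 0, 0.0], [[0, -0.004, 0], 0, 0.0], [[0, -0.004, 0], 0, 0.0], [[0, -0.004, 0], 0, 0.0]])

```text
time_s: 6.43
position: [487.5, -173.8, 160.6]
eef_rot: [[-0.107, -0.994, 0.0], [-0.994, 0.107, -0.0], [0.0, -0.0, -1.0]]
force: [-0.4, -1.1, 0.2]
finger_gap: 0.004
```

```bash
python3 -c "
from ang import *
est('w8.png')"
```

```text
by bottom 0.422
red rows 178 223 cols 234 291 pred col 265.5 angle est 0.406
t 6.4333 TCP stand 125.9 85.8 160.6 F [-0.4 -1.1  0.2] rot z [ 2.e-04 -1.e-04 -1.e+00]
```

View pics/w8.png

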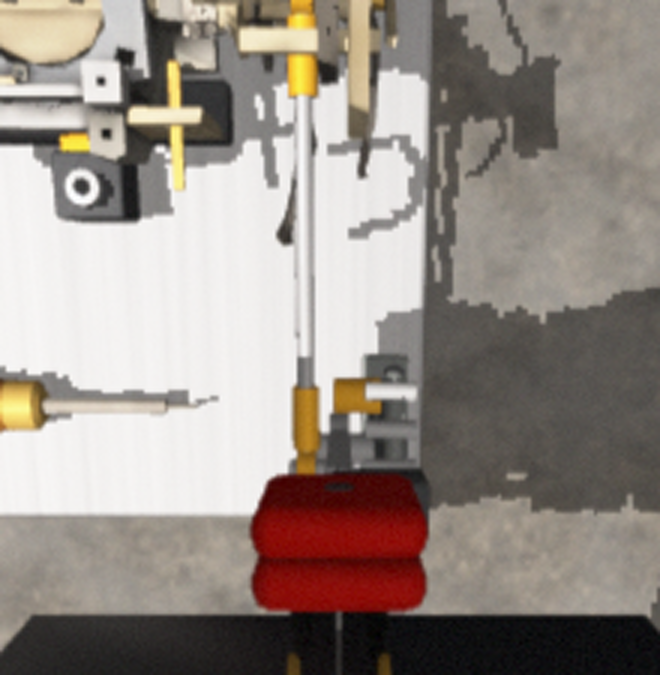

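Click 2: the lever is at about 0.42, in notch 2, with a gap to the finger. Now the careful approach to pin 3.

>>> play_rows(steps=[[[0, -0.002, 0], 0, 0.0], [[0, -0.004, 0], 0, 0.0], [[0, -0.006, 0], 0, 0.0], [[0, -0.007, 0], 0, 0.0], [[0, -0.008, 0], 0, 0.0], [[0, -0.009, 0], 0, 0.0], [[0, -0.0095, 0], 0, 0.0], [[0, -0.01, 0], 0, 0.0], [[0, -0.0105, 0], 0, 0.0], [[0, -0.011, 0], 0, 0.0]])

```text
time_s: 7.32
position: [495.8, -174.7, 160.5]
eef_rot: [[-0.107, -0.994, -0.006], [-0.994, 0.107, 0.001], [-0.0, 0.006, -1.0]]
force: [-13.4, 1.2, 8.6]
finger_gap: 0.007
```

```bash
python3 -c "
from ang import *
est('w9.png')"
```

```text
by bottom 0.456
red rows 186 231 cols 235 291 pred col 265.5 angle est 0.442
t 7.3167 TCP stand 117.5 85.8 160.5 F [-13.4   1.2   8.6] rot z [-6.e-03  9.e-04 -1.e+00]
```

```bash
python3 -c "
from ang import *
s=read_state();print(s['force'],s['ft_torque'],s['joints'],s['effort'])
save('scene','sc9.png',(200,130,340,250),5);save('side','sd9.png',(200,80,350,200),5)
print(read_state()['force'])"
```

```text
[-12.65664745   2.00685786   8.10354363] [2.94974290e-01 2.22007499e+00 6.29815393e-04] [-0.48751061  0.04192974  1.84312208 -0.00212154  1.26229775  1.19098566] [ 1.48243792e+00 -3.59526873e+01 -3.88721609e+01  1.49559516e+00
 -3.94289777e+00 -6.28211419e-03]
[-12.13602346   1.78611227   9.81998743]
```

View pics/sc9.png

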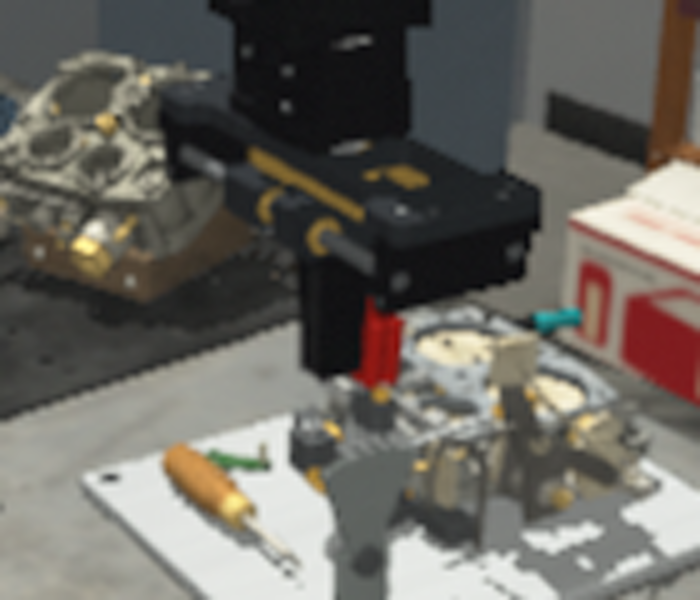

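View pics/w9.png

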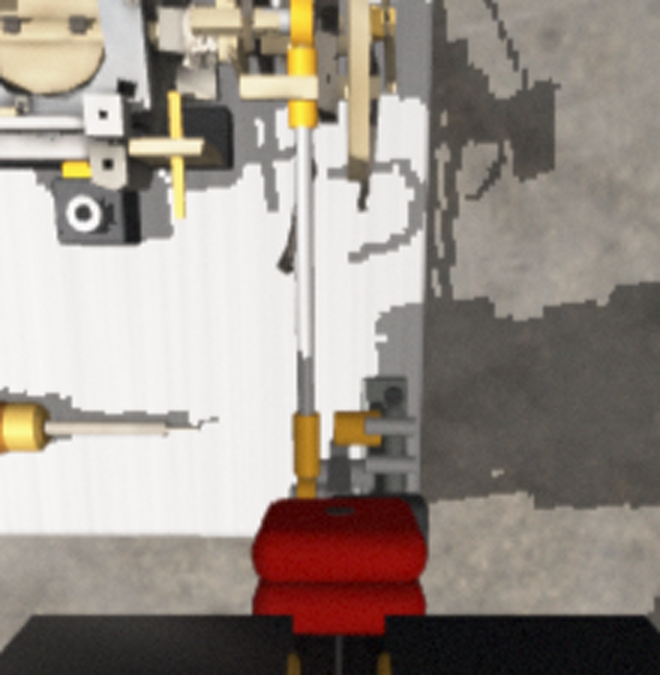

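View pics/sd9.png

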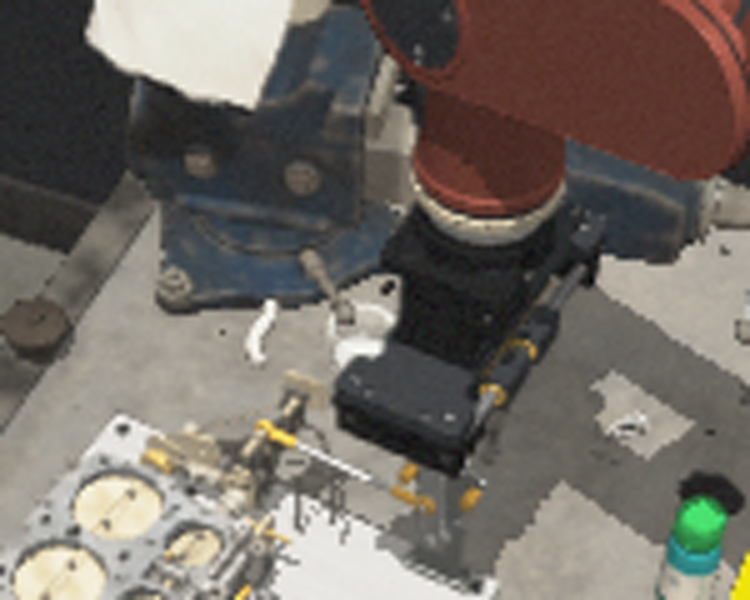

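Kinematically the finger is on the grip face at about 0.44 rad, just where the click starts and the force peaks. It also shows 8 N upwards, so the tip is pressing down by friction. I'll raise the tip 5 mm, which unloads that and gives more lever arm.

>>> play_rows(steps=[[[0, 0, -0.001], 0, 0.0], [[0, 0, -0.002], 0, 0.0], [[0, 0, -0.003], 0, 0.0], [[0, 0, -0.004], 0, 0.0], [[0, 0, -0.005], 0, 0.0], [[0, 0, -0.005], 0, 0.0], [[0, 0, -0.005], 0, 0.0], [[0, 0, -0.005], 0, 0.0], [[0, 0, -0.005], 0, 0.0], [[0, 0, -0.005], 0, 0.0]])

```text
time_s: 8.3
position: [495.4, -174.1, 163.3]
eef_rot: [[-0.107, -0.994, -0.007], [-0.994, 0.107, 0.002], [-0.002, 0.007, -1.0]]
force: [-7.5, 0.6, -3.2]
finger_gap: 0.008
```

```bash
python3 -c "
from ang import *
est('w10.png')"
```

```text
by bottom 0.452
red rows 185 229 cols 236 291 pred col 266.4 angle est 0.436
t 8.3 TCP stand 118.0 85.3 163.3 F [-7.5  0.6 -3.2] rot z [-0.0071  0.0024 -1.    ]
```

>>> play_rows(steps=[[[0, -0.0003, 0], 0, 0.0], [[0, -0.0006, 0], 0, 0.0], [[0, -0.0009, 0], 0, 0.0], [[0, -0.0012, 0], 0, 0.0], [[0, -0.0015, 0], 0, 0.0], [[0, -0.0018, 0], 0, 0.0], [[0, -0.002, 0], 0, 0.0], [[0, -0.002, 0], 0, 0.0], [[0, -0.002, 0], 0, 0.0], [[0, -0.002, 0], 0, 0.0]])

```text
time_s: 9.18
position: [496.2, -174.2, 163.2]
eef_rot: [[-0.107, -0.994, -0.01], [-0.994, 0.107, 0.003], [-0.002, 0.01, -1.0]]
force: [-12.3, 1.7, 1.6]
finger_gap: 0.005
```

```bash
python3 -c "
from ang import *
est('w11.png')"
```

```text
by bottom 0.46
red rows 185 229 cols 236 291 pred col 266.4 angle est 0.444
t 9.1833 TCP stand 117.2 85.3 163.2 F [-12.3   1.7   1.6] rot z [-0.01    0.0029 -0.9999]
```

```bash
python3 -c "
from ang import *
for i in range(4):
    s=read_state();F=s['force'];M=s['ft_torque'];print(F.round(2),M.round(3),'line pt',(np.cross(F,M)/(F@F)*1000).round(1),'FM',(F@M/np.linalg.norm(F)).round(3),s['position'].round(1),s['joint_velocities'].round(3)); read_camera('wrist')
save('scene','sc11.png',(240,180,330,250),8)
"
```

```text
[-12.7    1.03  -0.2 ] [ 0.279  2.332 -0.033] line pt [   2.6   -2.9 -184.1] FM -0.089 [ 496.2 -174.2  163.3] [-0.001  0.     0.     0.     0.     0.001]
[-12.37   1.09   1.65] [ 0.266  2.269 -0.011] line pt [ -23.9    1.9 -180.8] FM -0.067 [ 496.2 -174.2  163.3] [-0.    -0.001 -0.     0.    -0.002  0.001]
[-11.72   1.8    0.73] [0.257 2.302 0.004] line pt [ -11.9    1.7 -194.5] FM 0.096 [ 496.2 -174.2  163.3] [ 0.002  0.001 -0.002  0.    -0.    -0.   ]
[-12.46   1.12   0.75] [0.293 2.342 0.01 ] line pt [ -11.1    2.2 -187.9] FM -0.082 [ 496.2 -174.2  163.3] [-0.001  0.     0.001 -0.002 -0.001 -0.   ]
```

View pics/sc11.png

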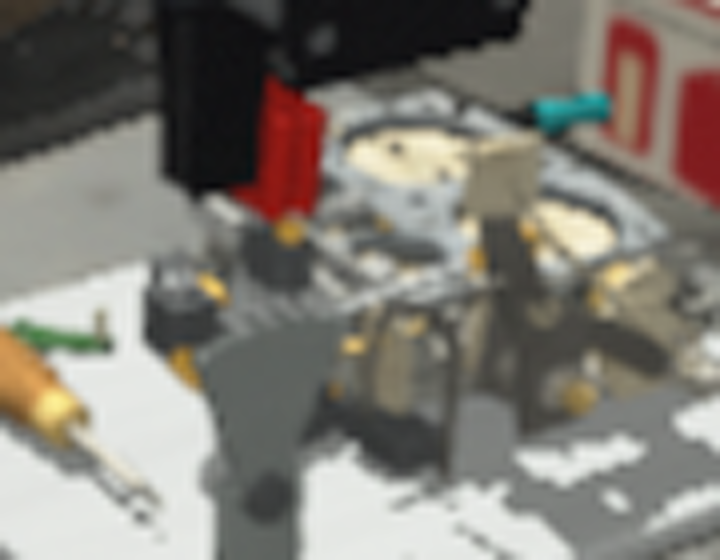

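View pics/w11.png

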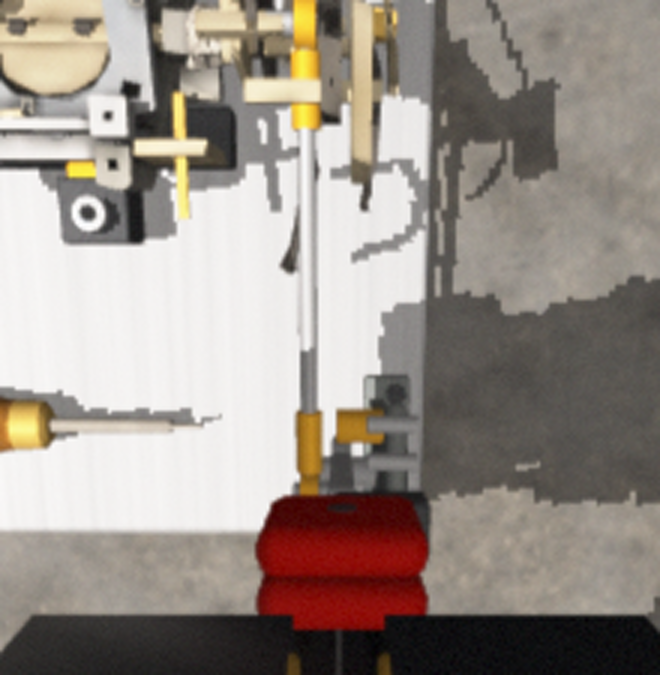

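>>> play_rows(steps=[[[0, 0, -0.001], 0, 0.0], [[0, 0, -0.002], 0, 0.0], [[0, 0, -0.003], 0, 0.0], [[0, -0.0003, -0.003], 0, 0.0], [[0, -0.0006, -0.003], 0, 0.0], [[0, -0.0009, -0.003], 0, 0.0], [[0, -0.0012, -0.003], 0, 0.0], [[0, -0.0012, -0.003], 0, 0.0], [[0, -0.0012, -0.003], 0, 0.0], [[0, -0.0012, -0.003], 0, 0.0]])

```text
time_s: 10.32
position: [502.1, -175.5, 169.0]
eef_rot: [[-0.107, -0.994, 0.002], [-0.994, 0.107, -0.001], [0.0, -0.002, -1.0]]
force: [0.3, -0.1, 0.4]
finger_gap: 0.002
```

```bash
python3 -c "
from ang import *
est('w12.png')"
```

```text
by bottom 0.568
red rows 176 211 cols 236 289 pred col 265.1 angle est 0.558
t 10.3167 TCP stand 111.2 85.9 169.0 F [ 0.3 -0.1  0.4] rot z [ 1.5e-03 -6.0e-04 -1.0e+00]
```

Click 3: the lever reads about 0.57 and the force is zero. I'll retreat and check.

>>> play_rows(steps=[[[0, 0.003, 0], 0, 0.0], [[0, 0.01, 0], 0, 0.0], [[0, 0.018, 0], 0, 0.0], [[0, 0.026, 0], 0, 0.0], [[0, 0.034, 0], 0, 0.0], [[0, 0.042, 0], 0, 0.0], [[0, 0.05, 0], 0, 0.0], [[0, 0.055, 0], 0, 0.0], [[0, 0.055, 0], 0, 0.0], [[0, 0.055, 0], 0, 0.0]])

```text
time_s: 11.2
position: [446.7, -169.5, 168.8]
eef_rot: [[-0.107, -0.994, 0.001], [-0.994, 0.107, -0.0], [0.0, -0.001, -1.0]]
force: [0.3, -0.2, 0.5]
finger_gap: 0.008
```

```bash
python3 -c "
from ang import *
est('w13.png')
save('scene','sc13.png',(210,150,330,260),5)"
```

```text
by bottom 0.52
red rows 66 114 cols 233 292 pred col 265.5 angle est 0.552
t 11.2 TCP stand 166.9 85.9 168.8 F [ 0.3 -0.2  0.5] rot z [ 7.e-04 -3.e-04 -1.e+00]
```

View pics/w13.png

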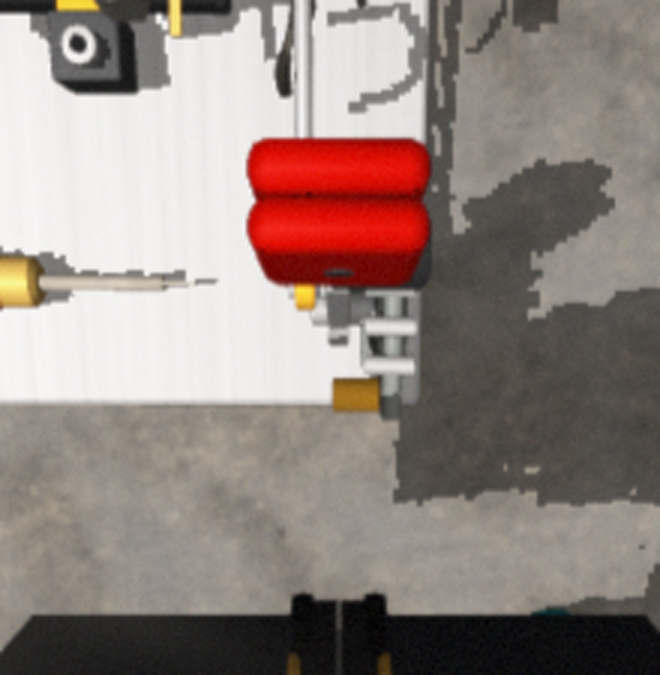

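View pics/sc13.png

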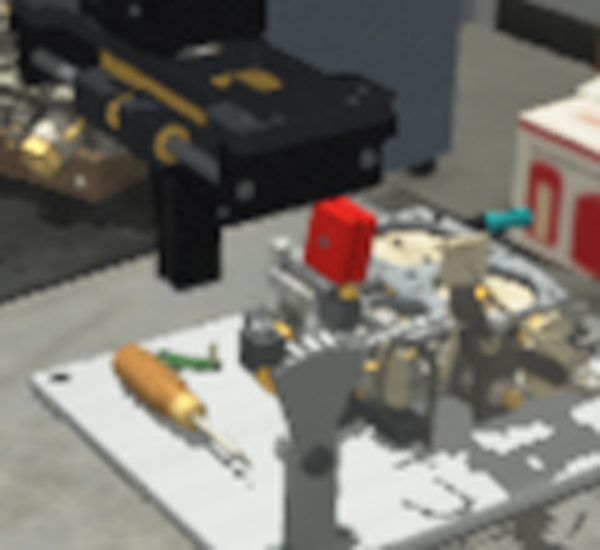

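The retreat left the lever in place at about 0.55–0.57, with three pins visible behind it. The fingers are clear and the parts haven't moved. Handing in.

```bash
python3 -c "
from station import *
print(read_state()['force'])
close_job()"
```

```text
[ 0.58963182  0.32888856 -0.02272051]
the job is handed in; nothing more can be done
```

I pushed the red grip with the closed fingertips through three clicks, drew back about 55 mm and handed the job in at about 11.3 s. By my camera readings the lever rests in the third notch. No verdict is reported.

- **Lever angle:** after each click the wrist-camera estimate read about 0.27, 0.42 and 0.57 rad. After the retreat one edge of the grip gave 0.55 and another 0.52. I discount the 0.52, because my code assumes a different edge of the grip from the one seen once the lever leans past upright. Three pins were visible behind the lever, which fits the third notch.
- **Touching nothing:** wrist force was back to noise (under 1 N) and the fingers were clear of the grip. The screwdriver and green lever looked unmoved in the last pictures. I did not re-measure the other loose parts, but the arm passed well above them.
- **Third click:** the push reached about 13 N, against the roughly 7 N the text gives, with about 8 N of vertical friction. I raised the fingertips in two small steps and pushed on; the lever then snapped and did not run past the notch.
- **Throttle shaft:** I did not measure its angle separately.

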